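# Tare the pigment cup on the bench dial scale

## Task

Set the empty blue cup gently upright on the pan of the dial scale, its whole foot on the pan, without ever driving the pan down past the scale's full load, and let go of it. Then tare the scale: turn the black knob in the middle of the dial until the red zero mark lies under the pointer, to within half a division, and leave it so with the cup still standing on the pan. Do not shift the lidded jar, the bowl or the unfired jug.

Things in the scene. Friction and masses are not known exactly. Their poses are not given: they have to be found in the camera images.
- tare_knob (a point): Centre of the black fluted tare knob, half-way up: round, 40 mm in diameter, 26 mm high, on the window of the dial. z: the knob's axis, out of the face; x: towards the zero mark. Knob, bezel, window and dial card turn together, more than a full turn either way, against a steady friction of 0.05 N m, and stay where left. The pan's edge is 85 mm from the knob's axis, up the slope.
- window (a point): Centre of the dial's rigid clear window, the floor for fingertips that take the knob, 13 mm below tare_knob along the same z axis. The bezel round it, 133 mm across, stands 1 mm higher. x: straight up the slope. The face slopes 30 degrees from level, its lower edge towards the robot; it does not turn with the knob.
- zero_mark (a point): The zero mark on the cream dial card: a red wedge among 39 black divisions (9 degrees or 25 g apart). This point lies 50 mm from the knob's axis, in the plane in which the pointer tip runs, and turns with the knob.
- pointer_tip (a point): Tip of the black pointer under the window, 50 mm from the knob's axis. Load on the pan turns it clockwise (facing the dial), one full turn for 1 kg; the knob does not turn it. With an empty pan it points straight up the slope. The scale reads zero when this point meets zero_mark; half a division is 4 mm between them.
- pan_top (a point): Centre of the top of the scale's round aluminium pan, 150 mm in diameter, 123 mm above the table when empty; z up. The pan rides on a damped spring and sinks 12 mm for 1 kg, the full load (stop at 14 mm). The housing below pan and dial, 280 mm long and 180 mm wide, is fixed to the table.
- cup_centre (a point): Centre of the empty straight-sided blue stoneware cup, half-way up: 66 mm in diameter outside, 60 mm across the foot, 90 mm high, wall 6 mm, open at the top; z is its upward axis. It weighs between 0.2 and 0.45 kg; the weight is not known beforehand. It stands on the table at the start.
- jar_centre (a point): Bystander: centre of an amber glass jar with a white lid, 68 mm in diameter, 95 mm high, on the table. To be left alone.
- bowl_centre (a point): Bystander: centre of a low white bowl, 124 mm across the rim, 52 mm high, on the table. To be left alone.
- jug_centre (a point): Bystander: point on the axis of an unfired off-white jug, 100 mm above its foot; 195 mm high, 100 mm in diameter, spout and handle reaching about 110 mm from the axis. It stands on a banding wheel 176 mm in diameter and 69 mm high, fixed to the table. Fragile, to be left alone.
Mind the look-alikes: they are no part of the job. What is shaped like the part that bears cup_centre but green is not meant.

How it is judged:
By the outcome, as a careful person would: the job done as asked, in the order asked, and still so for the second after the job is handed in, with the robot touching nothing.
It also fails if it takes over 72 s, if anything falls off the work surface, if the arm or the gripper's body presses on something with over 40 N, if the wrist force passes 120 N, or if a joint passes its speed limit or range.

## Robot

A 7-joint arm with a two-finger parallel gripper is mounted at the origin on the work surface. World frame = base frame: x ahead of the robot, y to its left, z up, the work surface at z = 0. Lengths are in m, angles in rad, forces in N, time in s.
With the tool pointing down it reaches from about 0.4 to 0.75 m from the base axis. Payload 19.5 kg.
Tool frame: the origin (TCP) lies at the very end of the fingers, on their centre line; the grasp point (between the pads) lies 19 mm behind it; y points along the fingers, x is the direction in which the jaws open and shut, and the axes are right-handed (so a half turn about y gives the same grasp; the last joint's range is limited). The gripper opens to 85 mm and grips with 20 to 120 N. Pads are 22 mm wide; open, the fingers measure 114 mm over their backs; the gripper's body (76 mm by 85 mm) begins 54 mm behind the grasp point. The pads swing forward as they close: fully open they stand 13 mm farther back than shut.
Start: joints at [1.246, 0.707, -0.028, 1.485, 0.022, 0.951, -0.075], TCP at [0.16, -0.552, 0.231] pointing down, gripper open.
Joint ranges: [-2.71, 2.71], [-0.32, 2.16], [-1.57, 1.52], [0, 2.45], [-1.46, 4.6], [0, 2.02], [-2.83, 2.83]. Speed limits (rad/s): [1.89, 1.89, 2.57, 2.57, 3.01, 3.01, 3.01].

## Interface

Orientations are given as a unit quaternion [x, y, z, w].
In Python, from cell import telemetry, imaging, hand_in gives the robot as it stands.
- The arm moves only by the shell command python3 -m crank 'ROWS'. ROWS is a JSON object of lists of equal length, an entry for each row: "fingers": the opening, from 0 (shut) to 1 (fully open); "offset": the shift along the tool's x, y, z in cm, a list of three; "turn": the turn, a rotation vector about the tool's x, y, z in degrees, a list of three. In form: {"fingers": [fingers, ...], "offset": [[x, y, z], ...], "turn": [[ax, ay, az], ...]}. A call has exactly 5 rows; each row shifts and turns the commanded pose from where the row before left it, along the tool's axes as they then stand; what a row does not reach is not made up. A row lasts 1/10 s, in which the tool goes at most 50 mm and 8.59 degrees, less where a joint would pass 70% of its speed; a pose out of reach is approached as far as the arm can. A call with a gripper value outside its range is refused whole. The fingers move at their own pace and stop on an object; the grip force is fixed at half the most. Time passes only in rows, so rows that do not move let the fingers close, or fill a call up. It gives the time, the measured TCP pose, the force and the opening at its end, in the units of the state.
- telemetry.observe(): the state, without advancing time (a new reading comes with each control period).
- imaging.capture(name): name is "scene" or "top"; returns a dict with "img" (400x640x3 uint8, red, green, blue), "camera_matrix" (3x3 intrinsics, pixels), "T" (4x4, takes a point from camera to world coordinates). Camera axes: x right, y down, z forward; pixel columns grow to the right and rows downward; lengths in m; the calibration is good to about 2 mm. A picture is of the moment at which its call begins. There is no depth.
- hand_in(): hands the job in, once; it reports no verdict.
The state is a dict: "time_s": time; "q": joint angles; "qvel": joint speeds; "joint_efforts": joint torques, N m; "tool_pos": TCP position; "ee_rot": TCP orientation; "ft_force": force on the tool from outside, world axes, zero at the start; "moment": the same for the moment, N m; "opening": opening from 0.0 (shut) to 1.0 (fully open).
Only numpy, scipy, OpenCV 4.12 (cv2) and the standard library are available. Lean on these libraries where they do the work, as an engineer would, in place of code of your own. Each camera call takes 0.05 s, during which the arm holds its last target. There are 200 camera calls.

## Working session

There is one attempt and no reset: what is moved stays moved. The work goes in short steps, Python scripts to look and compute and a shell command to move; the robot and the scene stay as the last step left them, time stands still between calls to the robot, and variables do not carry over. Pictures are saved under pics/ and viewed, about 8 in all and at most 12, crops included, and the job is handed in when it is done.

```bash
ls; mkdir -p pics; python3 - <<'E'
from cell import telemetry, imaging
import cv2, numpy as np
print(telemetry.observe())
for n in("scene","top"):
    c=imaging.capture(n); cv2.imwrite(f"pics/{n}0.png",c["img"][:,:,::-1]); np.savez(f"pics/{n}0.npz",**c)
    print(n,c["camera_matrix"].tolist(),np.round(c["T"],4).tolist())
E
```

```text
pics
{'time_s': 0.0, 'q': array([ 1.24631711,  0.70709819, -0.02761613,  1.48498249,  0.02208104,
        0.95092682, -0.0755323 ]), 'qvel': array([ 0.00073956,  0.00096696,  0.00041163, -0.00103113,  0.00169523,
        0.00084683,  0.00126195]), 'joint_efforts': array([-5.46757710e-04, -8.83222175e+01,  1.23441394e+00, -2.36165249e+01,
        1.69327122e-02,  6.51331808e-03, -1.64677786e-06]), 'tool_pos': array([ 0.16034466, -0.55191535,  0.23083415]), 'ee_rot': array([-0.56526714,  0.42488184, -0.42421226,  0.56567874]), 'ft_force': array([0.29774131, 1.12767721, 0.55995873]), 'moment': array([ 0.02077239, -0.03766339, -0.02765343]), 'opening': 1.0011851748121017}
scene [[443.42676626886873, 0.0, 320.8980029436163], [0.0, 443.42676626886873, 201.89720661113094], [0.0, 0.0, 1.0]] [[0.7712, 0.4519, -0.4484, 1.018], [0.6365, -0.5388, 0.5518, -0.544], [0.0078, -0.711, -0.7032, 0.9433], [0.0, 0.0, 0.0, 1.0]]
top [[472.43122138662073, 0.0, 325.49905111471816], [0.0, 472.43122138662073, 196.06714856911228], [0.0, 0.0, 1.0]] [[0.0184, -0.9849, 0.1721, 0.2794], [-0.9997, -0.0151, 0.0202, 0.0585], [-0.0172, -0.1724, -0.9849, 1.2363], [0.0, 0.0, 0.0, 1.0]]
```

View pics/scene0.png

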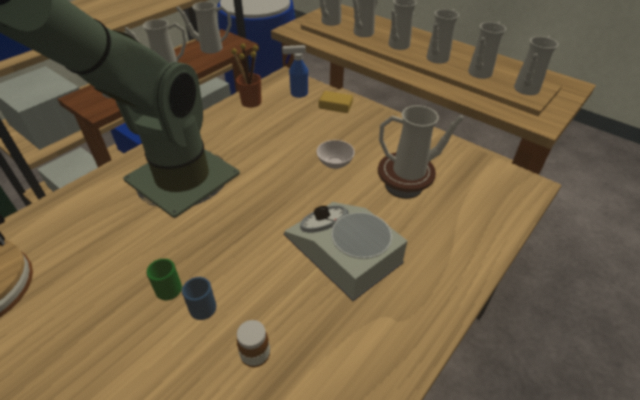

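View pics/top0.png

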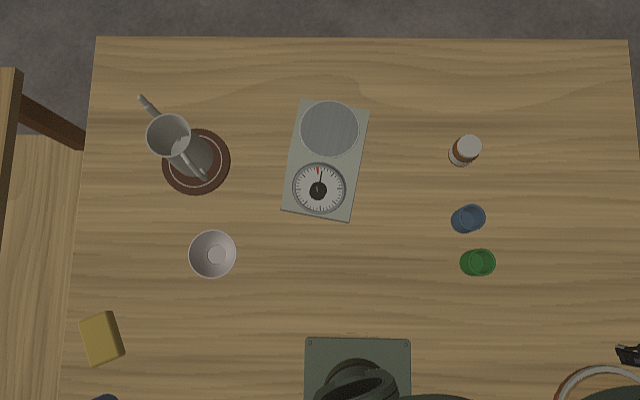

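The scene view shows the green cup at (164,279), the blue cup at (199,298), the jar at (253,343) and the scale at (345,245). In the top view, blue is at (468,218), green (478,262), jar (465,150), knob (318,190), pan (329,128), bowl (212,254) and jug (185,150).
Possible look-alikes for the cup are the green cup (478,262), the jar (465,150) and the blue spray bottle (scene 299,78). I choose the blue cup at (468,218).

```bash
cat > h.py <<'E'
import numpy as np, cv2
from scipy.spatial.transform import Rotation as R
from cell import telemetry, imaging
def cap(n): return imaging.capture(n)
def load(n): return dict(np.load(n))
def ray(c,uv):
    d=c["T"][:3,:3]@np.linalg.solve(c["camera_matrix"],[uv[0],uv[1],1.]); return c["T"][:3,3],d
def at_z(c,uv,z):
    o,d=ray(c,uv); return o+d*(z-o[2])/d[2]
def on_plane(c,uv,p,n):
    o,d=ray(c,uv); return o+d*(n@(p-o))/(n@d)
def proj(c,P):
    P=np.atleast_2d(P); T=np.linalg.inv(c["T"]); q=(T[:3,:3]@P.T+T[:3,3:]).T@c["camera_matrix"].T
    return q[:,:2]/q[:,2:]
def cyl(c,x,y,z0,z1,r):
    t=np.linspace(0,2*np.pi,72); P=[[x+r*np.cos(a),y+r*np.sin(a),z] for a in t for z in(z0,z1)]
    return cv2.convexHull(proj(c,P).astype(np.float32))
E
python3 - <<'E'
from h import *
from scipy.optimize import least_squares, minimize
S=load("pics/scene0.npz");T=load("pics/top0.npz")
def blob(c,f,box):
    i=c["img"].astype(int);m=f(i[...,0],i[...,1],i[...,2]);k=np.zeros_like(m);k[box[1]:box[3],box[0]:box[2]]=1
    m=(m&k).astype(np.uint8);n,l,s,ce=cv2.connectedComponentsWithStats(m);j=1+np.argmax(s[1:,4]);return (l==j)
blue=lambda r,g,b:(b>r+8)
bs=blob(S,blue,(175,270,225,325));bt=blob(T,blue,(440,195,495,240))
def cen(m): y,x=np.nonzero(m);return np.array([x.mean(),y.mean(),m.sum()])
print("blue",cen(bs),cen(bt))
def hullc(c,x,y):
    h=cyl(c,x,y,0,.09,.033);m=cv2.moments(h);return np.array([m["m10"]/m["m00"],m["m01"]/m["m00"]]),m["m00"]
for nm,c,b in(("S",S,bs),("T",T,bt)):
    y,x=np.nonzero(b);h=cv2.convexHull(np.c_[x,y].astype(np.float32));m=cv2.moments(h);t=np.array([m["m10"],m["m01"]])/m["m00"]
    r=least_squares(lambda p:hullc(c,*p)[0]-t,at_z(c,t,.045)[:2]);print(nm,"cup",r.x,"area",m["m00"],hullc(c,*r.x)[1])
# pan guess
for uv in[(329,128)]:print("pan~",at_z(T,uv,.123))
print("jar~",at_z(T,(468,146),.095),"green~",at_z(T,(478,262),.045),"bowl~",at_z(T,(212,254),.05),"wheel",at_z(T,(196,162),.069),"knob",at_z(T,(318,190),.1))
big=cv2.resize(T["img"][90:230,270:380],None,fx=5,fy=5,interpolation=3)[:600]
cb=cv2.resize(T["img"][130:290,430:510],None,fx=3,fy=3,interpolation=3)
cs=cv2.resize(S["img"][190:305,270:420],None,fx=4,fy=4,interpolation=3)
cv2.imwrite("pics/dial.png",cv2.resize(T["img"][90:230,270:380],None,fx=4.2,fy=4.2,interpolation=3)[:,:,::-1])
out=np.zeros((600,800,3),np.uint8);a=cv2.resize(T["img"][90:230,270:380],None,fx=4,fy=4,interpolation=3);out[:560,:440]=a;out[:480,445:685]=cb
cv2.imwrite("pics/mix.png",out[:,:,::-1])
E
```

```text
blue [198.83229814 293.76708075 322.        ] [467.82326951 218.67599411 679.        ]
S cup [ 0.42041338 -0.26281388] area 663.0 1173.71336204838
T cup [ 0.43499856 -0.27579885] area 707.0 826.191289940849
pan~ [0.64360558 0.07578959 0.123     ]
jar~ [ 0.61056453 -0.27009808  0.095     ] green~ [ 0.32699884 -0.2992646   0.045     ] bowl~ [0.33490605 0.36453951 0.05      ] wheel [0.566555   0.41465707 0.069     ] knob [0.492717   0.10037708 0.1       ]
```

View pics/mix.png

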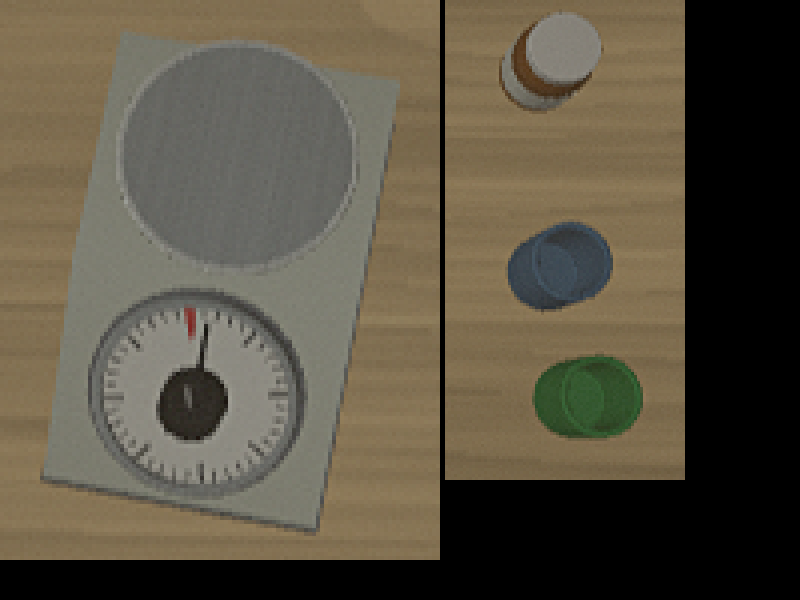

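The crop confirms the blue cup (rim centre about (472,217) in the top image), which is clearly not green. Dial: bezel centre about (319.4,187.9), pan centre (329.5,129.2), red mark about 15° anticlockwise of the pointer. Next I fit the model and check it with the scene camera.

```bash
cat >> h.py <<'E'
def circ(C,u,v,r,n=72):
    t=np.linspace(0,2*np.pi,n,endpoint=False)[:,None]; return C+r*np.cos(t)*u+r*np.sin(t)*v
def scale_model(yaw,pan,s,zw):
    d=np.array([np.cos(yaw),np.sin(yaw),0]);c,sn=np.cos(np.pi/6),.5
    u=c*d+[0,0,sn];n=-sn*d+[0,0,c];l=np.cross(n,u);W=np.array([pan[0]-s*d[0],pan[1]-s*d[1],zw])
    return d,u,l,n,W
E
python3 - <<'E'
from h import *
from scipy.optimize import least_squares
S=load("pics/scene0.npz");T=load("pics/top0.npz")
# housing edges in top crop -> yaw from right edge (top of housing approx vertical planes); use ends
P=at_z(T,(329.5,129.2),.123)
print("pan",P)
r=at_z(T,(472.3,217),.09);print("cup rim",r)
# window: bezel centre 1mm above W
def f(p):
    yaw,s,z=p;d,u,l,n,W=scale_model(yaw,P,s,z);e=P-.075*d
    q=proj(T,W+.001*n)[0]
    return [q[0]-319.4,q[1]-187.9,1000*((e-W)@u-.085)]
sol=least_squares(f,[-.15,.16,.08]);print(sol.x,sol.fun)
yaw,s,z=sol.x;d,u,l,n,W=scale_model(yaw,P,s,z);print("yawdeg",np.degrees(yaw),"W",W,"knob",W+.013*n)
# check of yaw with housing edges at approx z
for z1,z2 in((.03,.1),): print("edge dir",[np.degrees(np.arctan2(*( at_z(T,b,z2)-at_z(T,a,z1))[[1,0]])) for a,b in(((280.5,209.5),(300.5,98)),((349.2,222.5),(369.5,110)))])
img=S["img"].copy();K=5
def draw(c,x0,y0,w,h,sets):
    o=cv2.convertScaleAbs(cv2.resize(c["img"][y0:y0+h,x0:x0+w],None,fx=K,fy=K,interpolation=3),alpha=1.5)
    for pts,col in sets:
        for q in proj(c,pts): cv2.circle(o,tuple(int(v) for v in ((q-[x0,y0]+.5)*K)),1,col,-1)
    return o
ex=np.array([1.,0,0]);ey=np.array([0,1.,0])
cs=[(circ(np.array([r[0],r[1],zz]),ex,ey,rr),(255,255,0)) for zz,rr in((.09,.033),(0,.030))]
ds=[(circ(W+.001*n,u,l,.0665),(255,0,255)),(circ(W+.026*n,u,l,.02),(255,255,0)),(circ(P,ex,ey,.075),(0,255,255))]
a=draw(S,278,190,140,110,ds);b=draw(S,170,265,60,60,cs);
o=np.zeros((560,1010,3),np.uint8);o[:550,:700]=a;o[:300,705:1005]=b
cv2.imwrite("pics/chk.png",cv2.resize(o,None,fx=.79,fy=.79,interpolation=cv2.INTER_AREA)[:,:,::-1])
print(R.from_quat(telemetry.observe()["ee_rot"]).as_matrix().round(3))
np.savez("m.npz",cup=r,pan=P,yaw=yaw,W=W)
E
```

```text
pan [0.64055575 0.07451069 0.123     ]
cup rim [ 0.43347999 -0.27597841  0.09      ]
[-0.17520027  0.13654365  0.05959673] [ 0.00000000e+00 -5.68434189e-14 -1.38777878e-14]
yawdeg -10.038236196727329 W [0.50610235 0.09831098 0.05959673] knob [0.49970186 0.09944396 0.07085506]
edge dir [np.float64(-10.058883863408232), np.float64(-9.444985804287894)]
[[ 0.279 -0.     0.96 ]
 [-0.96   0.001  0.279]
 [-0.001 -1.    -0.   ]]
```

View pics/chk.png

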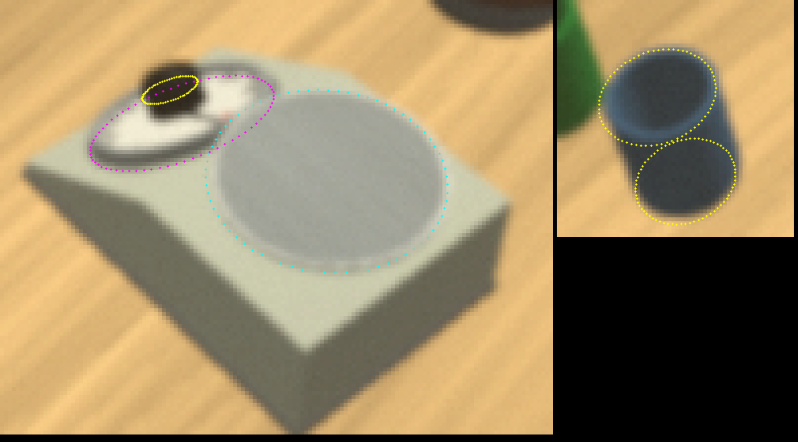

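The overlay shows the cup model within about 1 px, at (199,297) in the scene image. The pan is good to about 1 px. The dial, though, sits higher in the scene image than modelled: rim centre about (323.8,219.6) and knob top about (321.5,209). I triangulate the dial from both views.

```bash
python3 - <<'E'
from h import *
from scipy.optimize import least_squares
S=load("pics/scene0.npz");T=load("pics/top0.npz");m=np.load("m.npz");yaw=float(m["yaw"])
def dark(c,b,th):
    g=c["img"].max(2)[b[1]:b[3],b[0]:b[2]];k=(g<th).astype(np.uint8);k=cv2.morphologyEx(k,cv2.MORPH_OPEN,np.ones((3,3)))
    n,l,s,ce=cv2.connectedComponentsWithStats(k);j=1+np.argmax(s[1:,4]);y,x=np.nonzero(l==j)
    h=cv2.convexHull(np.c_[x,y].astype(np.float32));M=cv2.moments(h)
    return np.array([M["m10"]/M["m00"]+b[0],M["m01"]/M["m00"]+b[1]]),s[j]
kt,st=dark(T,(305,176,332,204),75);ks,ss=dark(S,(308,200,336,222),75);print(kt,st,ks,ss)
def cream(c,b,th):
    g=c["img"].min(2)[b[1]:b[3],b[0]:b[2]];k=(g>th).astype(np.uint8);y,x=np.nonzero(k)
    h=cv2.convexHull(np.c_[x,y].astype(np.float32));M=cv2.moments(h);return np.array([M["m10"]/M["m00"]+b[0],M["m01"]/M["m00"]+b[1]]),M["m00"]
def hc(c,P):
    h=cv2.convexHull(proj(c,P).astype(np.float32));M=cv2.moments(h);return np.array([M["m10"]/M["m00"],M["m01"]/M["m00"]]),M["m00"]
def kn(W):
    d,u,l,n,_=scale_model(yaw,W,0,W[2]);return np.r_[circ(W,u,l,.02),circ(W+.026*n,u,l,.02)]
bz=lambda W:(lambda q:circ(W+.001*q[3],q[1],q[2],.0665))(scale_model(yaw,W,0,W[2]))
f=lambda W:np.r_[hc(T,kn(W))[0]-kt,hc(S,kn(W))[0]-ks]
s=least_squares(f,[.5,.1,.08]);print("knob fit W",s.x,s.fun,hc(T,kn(s.x))[1],hc(S,kn(s.x))[1])
f2=lambda W:np.r_[hc(T,bz(W))[0]-[319.2,187.7],hc(S,bz(W))[0]-[323.8,219.6]]
s2=least_squares(f2,[.5,.1,.08]);print("bezel fit W",s2.x,s2.fun)
f3=lambda W:np.r_[f(W),f2(W)];s3=least_squares(f3,[.5,.1,.08]);print(s3.x,s3.fun)
P=m["pan"];W=s3.x;d,u,l,n,_=scale_model(yaw,W,0,W[2]);e=P-.075*d;print("edge",(e-W)@u,"lat",(P-W)@l,"horiz",(e-W)@d)
K=5;x0,y0,w,h=278,190,100,60
o=cv2.convertScaleAbs(cv2.resize(S["img"][y0:y0+h,x0:x0+w],None,fx=K,fy=K,interpolation=3),alpha=1.5)
for pts,col in((bz(W),(255,0,255)),(kn(W),(255,255,0))):
    for q in proj(S,pts): cv2.circle(o,tuple(int(v) for v in ((q-[x0,y0]+.5)*K)),1,col,-1)
x0,y0,w,h=285,150,60,70
o2=cv2.convertScaleAbs(cv2.resize(T["img"][y0:y0+h,x0:x0+w],None,fx=K,fy=K,interpolation=3),alpha=1.5)
for pts,col in((bz(W),(255,0,255)),(kn(W),(255,255,0))):
    for q in proj(T,pts): cv2.circle(o2,tuple(int(v) for v in ((q-[x0,y0]+.5)*K)),1,col,-1)
O=np.zeros((350,800,3),np.uint8);O[:300,:500]=o;O[:350,500:]=o2
cv2.imwrite("pics/chk2.png",O[:,:,::-1]);np.savez("m.npz",**{**m,"W":W})
E
```

```text
[317.72479765 190.49668874] [  5   6  17  18 237] [321.2        212.57595628] [  6   6  15  14 165]
knob fit W [0.5014083  0.10043422 0.07029766] [ 0.03163428  0.02803694  0.05347404 -0.03792751] 248.648502841359 195.5086929721292
bezel fit W [0.50525855 0.09938574 0.06252053] [-0.11670977 -0.15821918 -0.18832245  0.06702414]
[0.50346738 0.10030667 0.06621299] [ 0.15484353 -0.48108747  0.59868536  1.38966849 -0.54106511  0.25410431
 -0.4686127  -1.36678403]
edge 0.08424014446383966 lat -0.0015058538800147392 horiz 0.06448614551977414
```

View pics/chk2.png

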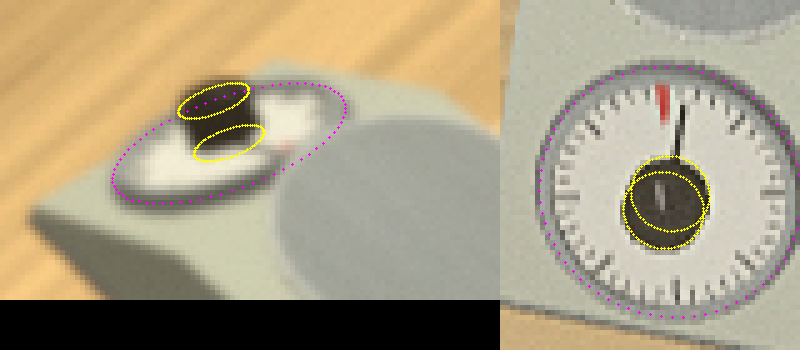

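The knob fit is consistent in both views to 0.05 px, giving W≈(0.501,0.100,0.070). The pan edge comes out at 84 mm against the stated 85, and I adopt it. The bezel centre I read by eye disagrees by about 8 mm in z, so I'll feel for the window by contact. The cup is at (0.434,-0.276), and the present jaw axis already clears the green cup. Moving above it.

```bash
python3 -m crank '{"fingers":[1,1,1,1,1],"offset":[[-1.885,0.3,3.4],[-1.885,0.3,3.4],[-1.885,0.3,3.4],[-1.885,0.3,3.4],[-1.885,0.3,3.4]],"turn":[[0,0,0],[0,0,0],[0,0,0],[0,0,0],[0,0,0]]}'
python3 -m crank '{"fingers":[1,1,1,1,1],"offset":[[-1.885,0.3,3.4],[-1.885,0.3,3.4],[-1.885,0.3,3.4],[-1.885,0.3,3.4],[-1.885,0.3,3.4]],"turn":[[0,0,0],[0,0,0],[0,0,0],[0,0,0],[0,0,0]]}'
cat > st.py <<'E'
from h import *
s=telemetry.observe();M=R.from_quat(s["ee_rot"]).as_matrix()
print("t",round(s["time_s"],2),"p",s["tool_pos"].round(4),"F",s["ft_force"].round(2),"op",round(s["opening"],3),"q",s["q"].round(2).tolist())
import sys
if len(sys.argv)>3:
    g=np.array([float(v) for v in sys.argv[1:4]]);print("to goal, tool cm",(M.T@(g-s["tool_pos"])*100).round(2))
print("x",M[:,0].round(3),"y",M[:,1].round(3))
E
python3 st.py .434 -.276 .041
```

```text
time_s: 0.6
tool_pos: [0.2982, -0.4129, 0.2161]
ee_rot: [-0.565, 0.425, -0.425, 0.565]
ft_force: [1.0, -0.1, -0.0]
opening: 0.998
time_s: 1.1
tool_pos: [0.4352, -0.2749, 0.201]
ee_rot: [-0.565, 0.425, -0.424, 0.565]
ft_force: [0.6, -0.9, 0.2]
opening: 0.999
t 1.1 p [ 0.4352 -0.2749  0.201 ] F [ 0.59 -0.86  0.23] op 0.999 q [0.48, 0.66, 0.04, 1.75, -0.04, 0.74, -0.75]
to goal, tool cm [ 0.07 16.   -0.14]
x [ 0.279 -0.96  -0.   ] y [-0.  0. -1.]
```

```bash
python3 -m crank '{"fingers":[1,1,1,1,1],"offset":[[0.07,4,-0.14],[0,4,0],[0,4,0],[0,3,0],[0,1.5,0]],"turn":[[0,0,0],[0,0,0],[0,0,0],[0,0,0],[0,0,0]]}'
python3 -m crank '{"fingers":[0,0,0,0,0],"offset":[[0,0,0],[0,0,0],[0,0,0],[0,0,0],[0,0,0]],"turn":[[0,0,0],[0,0,0],[0,0,0],[0,0,0],[0,0,0]]}'
python3 -m crank '{"fingers":[0,0,0,0,0],"offset":[[0,0,0],[0,0,0],[0,0,0],[0,0,0],[0,0,0]],"turn":[[0,0,0],[0,0,0],[0,0,0],[0,0,0],[0,0,0]]}'
python3 st.py
```

```text
time_s: 1.6
tool_pos: [0.4323, -0.2767, 0.0337]
ee_rot: [0.566, -0.426, 0.423, -0.565]
ft_force: [0.0, -0.2, 0.3]
opening: 1.001
time_s: 2.1
tool_pos: [0.4335, -0.2775, 0.0368]
ee_rot: [-0.565, 0.424, -0.425, 0.566]
ft_force: [0.4, 0.4, -3.9]
opening: 0.751
time_s: 2.6
tool_pos: [0.4332, -0.2773, 0.0364]
ee_rot: [-0.565, 0.425, -0.425, 0.565]
ft_force: [-0.4, 0.9, 1.6]
opening: 0.75
t 2.6 p [ 0.4332 -0.2773  0.0364] F [-0.4   0.91  1.63] op 0.75 q [0.5, 0.94, 0.02, 1.88, -0.05, 0.32, -0.74]
x [ 0.279 -0.96   0.   ] y [ 0. -0. -1.]
```

```bash
python3 -m crank '{"fingers":[0,0,0,0,0],"offset":[[0,-1,0],[0,-4,0],[0,-5,0],[0,-5,0],[0,-5,0]],"turn":[[0,0,0],[0,0,0],[0,0,0],[0,0,0],[0,0,0]]}'
python3 -m crank '{"fingers":[0,0,0,0,0],"offset":[[0,0,0],[0,0,0],[0,0,0],[0,0,0],[0,0,0]],"turn":[[0,0,0],[0,0,0],[0,0,0],[0,0,0],[0,0,0]]}'
python3 - <<'E'
from h import *
F=[]
m=np.load("m.npz");P=m["pan"];d=np.r_[np.cos(float(m["yaw"])),np.sin(float(m["yaw"])),0]
print(P+.012*d)
c=cap("scene");cv2.imwrite("pics/lift.png",c["img"][:,:,::-1]);
for k in range(6): cap("top");F.append(telemetry.observe()["ft_force"])
print(np.mean(F,0),np.std(F,0))
E
python3 st.py .6524 .0724 .236
```

```text
time_s: 3.1
tool_pos: [0.4326, -0.277, 0.2391]
ee_rot: [-0.565, 0.425, -0.425, 0.566]
ft_force: [0.7, -0.4, -3.3]
opening: 0.745
time_s: 3.6
tool_pos: [0.4329, -0.2772, 0.2354]
ee_rot: [0.566, -0.425, 0.424, -0.565]
ft_force: [-0.2, -0.5, -2.4]
opening: 0.75
[0.65237205 0.07241902 0.123     ]
[-0.17107825 -0.30539243 -3.11312664] [0.42144461 0.34165703 0.46192388]
t 3.95 p [ 0.4332 -0.2773  0.2362] F [ 0.3  -0.61 -3.95] op 0.75 q [0.48, 0.61, 0.05, 1.7, -0.04, 0.83, -0.74]
to goal, tool cm [-2.746e+01  2.000e-02  3.081e+01]
x [ 0.279 -0.96  -0.   ] y [-0.  0. -1.]
```

View pics/lift.png

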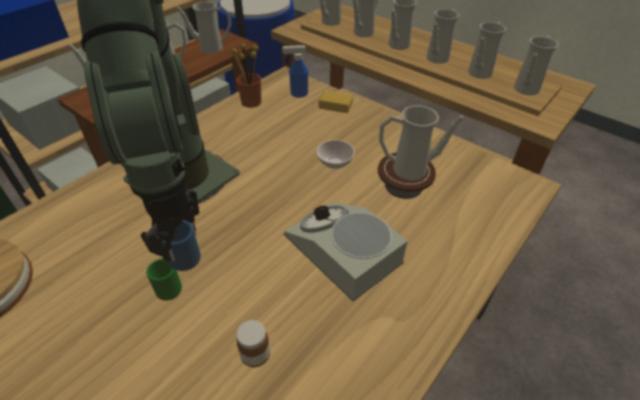

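The blue cup is held upright at (183,246) and weighs about 0.31 kg. Carrying it over the pan.

```bash
python3 -m crank '{"fingers":[0,0,0,0,0],"offset":[[-1,0,1.1],[-2,0,2.2],[-2.5,0,2.8],[-2.5,0,2.8],[-2.5,0,2.8]],"turn":[[0,0,0],[0,0,0],[0,0,0],[0,0,0],[0,0,0]]}'
python3 -m crank '{"fingers":[0,0,0,0,0],"offset":[[-2.5,0,2.8],[-2.5,0,2.8],[-2.5,0,2.8],[-2.5,0,2.8],[-2.5,0,2.8]],"turn":[[0,0,0],[0,0,0],[0,0,0],[0,0,0],[0,0,0]]}'
python3 -m crank '{"fingers":[0,0,0,0,0],"offset":[[-2,0,2.2],[-1.5,0,1.7],[-1,0,1.1],[-0.5,0,0.1],[0,0,0]],"turn":[[0,0,0],[0,0,0],[0,0,0],[0,0,0],[0,0,0]]}'
python3 st.py .6524 .0724 .1594
python3 - <<'E'
from h import *
a=[]
for n in("scene","top"):
    c=cap(n)["img"]; a.append(cv2.resize(c[110:310,250:450] if n=="scene" else c[50:250,240:440],None,fx=2,fy=2))
cv2.imwrite("pics/over.png",cv2.convertScaleAbs(np.hstack(a),alpha=1.4)[:,:,::-1])
E
```

```text
time_s: 4.45
tool_pos: [0.5169, -0.1425, 0.2364]
ee_rot: [-0.565, 0.425, -0.425, 0.565]
ft_force: [-0.1, -0.0, -3.2]
opening: 0.746
time_s: 4.95
tool_pos: [0.6164, 0.0168, 0.2363]
ee_rot: [-0.566, 0.425, -0.424, 0.566]
ft_force: [1.0, -0.6, -3.3]
opening: 0.749
time_s: 5.45
tool_pos: [0.6504, 0.0778, 0.2361]
ee_rot: [0.566, -0.425, 0.424, -0.565]
ft_force: [0.6, 0.2, -2.9]
opening: 0.744
t 5.45 p [0.6504 0.0778 0.2361] F [ 0.63  0.2  -2.86] op 0.744 q [-0.21, 0.85, 0.12, 1.14, -0.09, 1.16, -1.39]
to goal, tool cm [0.57 7.67 0.04]
x [ 0.28 -0.96 -0.  ] y [-0.001  0.    -1.   ]
```

View pics/over.png

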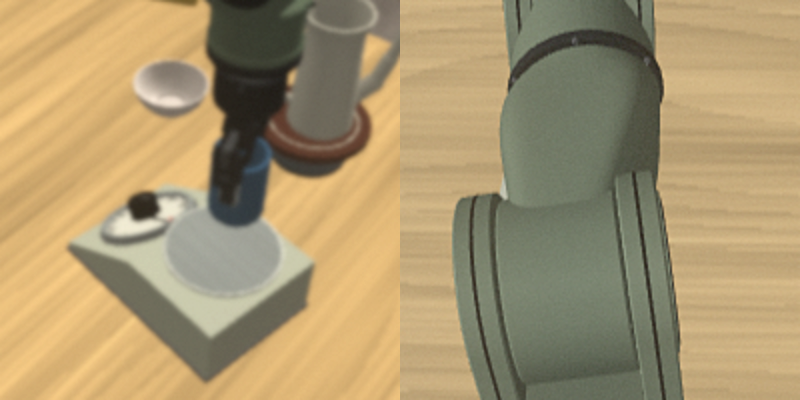

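The scene view shows the cup hanging upright above the pan, well clear of the jug; in the top view the arm hides the scale. Lowering it, with the last part in small steps.

```bash
python3 -m crank '{"fingers":[0,0,0,0,0],"offset":[[0.3,1.5,0],[0.27,2.3,0.04],[0,1.9,0],[0,0.9,0],[0,0.3,0]],"turn":[[0,0,0],[0,0,0],[0,0,0],[0,0,0],[0,0,0]]}'
python3 -m crank '{"fingers":[0,0,0,0,0],"offset":[[0,0,0],[0,0.1,0],[0,0.1,0],[0,0.1,0],[0,0.1,0]],"turn":[[0,0,0],[0,0,0],[0,0,0],[0,0,0],[0,0,0]]}'
python3 st.py .6524 .0724 .1594
```

```text
time_s: 6.05
tool_pos: [0.6525, 0.0716, 0.1669]
ee_rot: [0.566, -0.425, 0.425, -0.565]
ft_force: [-0.3, 0.5, -2.6]
opening: 0.749
time_s: 6.55
tool_pos: [0.6529, 0.0722, 0.1634]
ee_rot: [-0.565, 0.425, -0.425, 0.566]
ft_force: [0.4, 0.1, -3.1]
opening: 0.749
t 6.55 p [0.6529 0.0722 0.1634] F [ 0.37  0.12 -3.06] op 0.749 q [-0.2, 0.92, 0.1, 1.23, -0.1, 0.99, -1.37]
to goal, tool cm [-0.03  0.4  -0.04]
x [ 0.279 -0.96  -0.   ] y [ 0.  0. -1.]
```

```bash
python3 -m crank '{"fingers":[0,0,0,0,0],"offset":[[0,0.1,0],[0,0.1,0],[0,0.1,0],[0,0.1,0],[0,0.1,0]],"turn":[[0,0,0],[0,0,0],[0,0,0],[0,0,0],[0,0,0]]}'
python3 -m crank '{"fingers":[0,0,0,0,0],"offset":[[0,0.08,0],[0,0.08,0],[0,0,0],[0,0,0],[0,0,0]],"turn":[[0,0,0],[0,0,0],[0,0,0],[0,0,0],[0,0,0]]}'
python3 - <<'E'
from h import *
F=[]
for k in range(4): cap("top");F.append(telemetry.observe()["ft_force"])
print(np.mean(F,0),np.std(F,0))
E
python3 st.py .6524 .0724 .1557
```

```text
time_s: 7.05
tool_pos: [0.6528, 0.0722, 0.1583]
ee_rot: [-0.565, 0.425, -0.425, 0.566]
ft_force: [-1.1, 0.4, -1.5]
opening: 0.747
time_s: 7.55
tool_pos: [0.6528, 0.0721, 0.1568]
ee_rot: [-0.565, 0.425, -0.425, 0.566]
ft_force: [-0.3, -0.3, -0.6]
opening: 0.745
[-0.66419114 -0.25511056 -0.79262294] [0.41773374 0.39126212 0.53870358]
t 7.75 p [0.6528 0.0722 0.1567] F [-1.04  0.12 -1.42] op 0.747 q [-0.2, 0.93, 0.1, 1.24, -0.1, 0.98, -1.37]
to goal, tool cm [-0.03  0.1  -0.03]
x [ 0.279 -0.96  -0.   ] y [-0.  0. -1.]
```

The pan now carries most of the weight. One last 0.8 mm, then release.

```bash
python3 -m crank '{"fingers":[0,0,0.85,1,1],"offset":[[0,0.08,0],[0,0,0],[0,0,0],[0,0,0],[0,0,0]],"turn":[[0,0,0],[0,0,0],[0,0,0],[0,0,0],[0,0,0]]}'
python3 -m crank '{"fingers":[1,1,1,1,1],"offset":[[0,0,0],[0,0,0],[0,0,0],[0,-0.5,0],[0,-1,0]],"turn":[[0,0,0],[0,0,0],[0,0,0],[0,0,0],[0,0,0]]}'
python3 -m crank '{"fingers":[1,1,1,1,1],"offset":[[0,-2,0],[0,-3,0],[0,-4,0],[0,-4,0],[0,-2,0]],"turn":[[0,0,0],[0,0,0],[0,0,0],[0,0,0],[0,0,0]]}'
python3 - <<'E'
from h import *
m=np.load("m.npz");P=m["pan"];yaw=float(m["yaw"]);W=np.array([.5014,.1004,.0703]);d,u,l,n,_=scale_model(yaw,P,0,0)
np.savez("m.npz",**{**m,"W":W})
print("W",W,"hover",W+.12*n,"n",n,"u",u,"l",l)
s=telemetry.observe();M=R.from_quat(s["ee_rot"]).as_matrix()
# target: tool y = -n ; x choose nearest to current (any rotation about y): minimal rotation
v=np.cross(M[:,1],-n);a=np.arcsin(np.linalg.norm(v));rv=v/np.linalg.norm(v)*a
print("turn tool deg",np.degrees(M.T@rv))
E
python3 st.py
```

```text
time_s: 8.25
tool_pos: [0.6529, 0.0721, 0.156]
ee_rot: [-0.565, 0.425, -0.425, 0.566]
ft_force: [-0.8, 0.4, 0.4]
opening: 1.001
time_s: 8.75
tool_pos: [0.6526, 0.0721, 0.171]
ee_rot: [0.566, -0.425, 0.424, -0.565]
ft_force: [0.0, 0.6, 0.3]
opening: 0.999
time_s: 9.25
tool_pos: [0.6532, 0.0721, 0.3254]
ee_rot: [-0.564, 0.423, -0.426, 0.567]
ft_force: [0.7, 0.9, -0.2]
opening: 0.999
W [0.5014 0.1004 0.0703] hover [0.4423185  0.11085832 0.17422305] n [-0.49234583  0.08715267  0.8660254 ] u [ 0.85276798 -0.15095286  0.5       ] l [0.17430535 0.98469165 0.        ]
turn tool deg [ 2.66522087e+01  2.66230349e-18 -1.32168962e+01]
t 9.25 p [0.6532 0.0721 0.3254] F [ 0.71  0.91 -0.17] op 0.999 q [-0.2, 0.79, 0.13, 0.95, -0.09, 1.4, -1.39]
x [ 0.279 -0.96   0.001] y [ 0.005  0.001 -1.   ]
```

The cup is released. I swing the arm aside so the top camera can read the dial.

```bash
python3 -m crank '{"fingers":[1,1,1,1,1],"offset":[[2.44,0.2,-3.1],[2.44,0.2,-3.1],[2.44,0.2,-3.1],[2.44,0.2,-3.1],[2.44,0.2,-3.1]],"turn":[[0,0,0],[0,0,0],[0,0,0],[0,0,0],[0,0,0]]}'
python3 -m crank '{"fingers":[0.7,0.7,0.7,0.7,0.7],"offset":[[2.44,0.2,-3.1],[2.44,0.2,-3.1],[2.44,0.2,-3.1],[2.44,0.2,-3.1],[2.44,0.2,-3.1]],"turn":[[0,0,0],[0,0,0],[0,0,0],[0,0,0],[0,0,0]]}'
python3 st.py
cat > dial.py <<'E'
from h import *
import sys
m=np.load("m.npz");yaw=float(m["yaw"]);W=m["W"];d,u,l,n,_=scale_model(yaw,W,0,W[2])
def rect(c,res=4,half=75,off=-.004):
    g=(np.arange(2*half*res)/res-half)/1000; X,Y=np.meshgrid(g,-g) # X right=-l, Y up=u
    P=(W+off*n)[None]+X.reshape(-1,1)*(-l)+Y.reshape(-1,1)*u
    q=proj(c,P).astype(np.float32).reshape(X.shape+(2,))
    return cv2.remap(c["img"],q[...,0],q[...,1],cv2.INTER_CUBIC)
if __name__=="__main__":
    a=[]
    for nm in("top","scene"):
        c=cap(nm);np.savez(f"pics/{sys.argv[1]}_{nm}.npz",**c)
        i=cv2.convertScaleAbs(rect(c),alpha=1.4);a.append(cv2.resize(i,(400,400)))
    cv2.imwrite(f"pics/{sys.argv[1]}.png",np.hstack(a)[:,:,::-1])
E
python3 dial.py d1
```

```text
time_s: 9.75
tool_pos: [0.5369, -0.0894, 0.3118]
ee_rot: [-0.565, 0.424, -0.425, 0.566]
ft_force: [1.6, -0.6, -0.9]
opening: 0.995
time_s: 10.25
tool_pos: [0.4222, -0.2499, 0.3018]
ee_rot: [-0.565, 0.424, -0.425, 0.566]
ft_force: [0.3, -0.8, -0.5]
opening: 0.701
t 10.25 p [ 0.4222 -0.2499  0.3018] F [ 0.29 -0.83 -0.49] op 0.701 q [0.41, 0.5, 0.1, 1.66, -0.06, 0.98, -0.76]
x [ 0.279 -0.96   0.001] y [ 0.001 -0.    -1.   ]
```

View pics/d1.png

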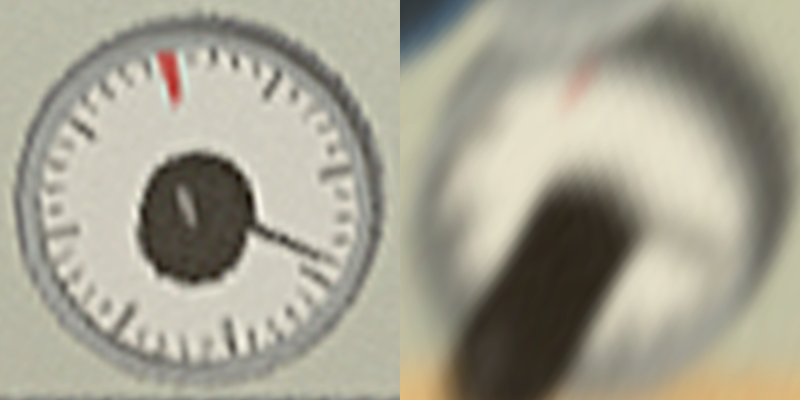

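The rectified dial (centre (200,199)) shows the pointer at about 116° clockwise of up-slope (tip (322,258), so about 0.32 kg) and the zero mark at about -13.5° (tip (166,52)). It needs about +129° clockwise. I pre-rotate the wrist anticlockwise to leave range for that, then hover over the knob.

```bash

python3 -m crank '{"fingers":[0.7,0.7,0.7,0.7,0.7],"offset":[[-3.41,0.5,1.2],[-3.41,0.5,1.2],[-3.41,0.5,1.2],[-3.41,0.5,1.2],[-3.41,0.5,1.2]],"turn":[[0,0,0],[0,0,0],[0,0,0],[0,0,0],[0,0,0]]}' >/dev/null
python3 -m crank '{"fingers":[0.7,0.7,0.7,0.7,0.7],"offset":[[-3.41,0.5,1.2],[-3.41,0.5,1.2],[-3.41,0.5,1.2],[-3.41,0.5,1.2],[-3.41,0.5,1.2]],"turn":[[0,0,0],[0,0,0],[0,0,0],[0,0,0],[0,0,0]]}' 
python3 -m crank '{"fingers":[0.7,0.7,0.7,0.7,0.7],"offset":[[0,0,0],[0,0,0],[0,0,0],[0,0,0],[0,0,0]],"turn":[[0,-8,0],[0,-8,0],[0,-8,0],[0,-8,0],[0,-8,0]]}' >/dev/null
python3 -m crank '{"fingers":[0.7,0.7,0.7,0.7,0.7],"offset":[[0,0,0],[0,0,0],[0,0,0],[0,0,0],[0,0,0]],"turn":[[0,-8,0],[0,-8,0],[0,-8,0],[0,-8,0],[0,-8,0]]}' >/dev/null
python3 -m crank '{"fingers":[0.7,0.7,0.7,0.7,0.7],"offset":[[0,0,0],[0,0,0],[0,0,0],[0,0,0],[0,0,0]],"turn":[[0,-8,0],[0,-8,0],[0,-8,0],[0,-6,0],[0,0,0]]}' >/dev/null
cat > al.py <<'E'
from h import *
import sys
m=np.load("m.npz");W=m["W"];d,u,l,n,_=scale_model(float(m["yaw"]),W,0,W[2]);h=float(sys.argv[1])/1000
s=telemetry.observe();M=R.from_quat(s["ee_rot"]).as_matrix()
v=np.cross(M[:,1],-n);a=np.arcsin(np.linalg.norm(v));rv=v/np.linalg.norm(v)*a
T=R.from_rotvec(rv).as_matrix()@M
print("t",s["time_s"],"turn tool deg",np.degrees(M.T@rv).round(2),"then shift cm",(T.T@(W+h*n-s["tool_pos"])*100).round(2),"height mm",((s["tool_pos"]-W)@n*1000).round(1),"F.n",(s["ft_force"]@n).round(2),"Mo.n",(s["moment"]@n).round(3))
print("p",s["tool_pos"].round(4),"F",s["ft_force"].round(1),"q",s["q"].round(2).tolist(),"op",round(s["opening"],3),"xdial deg cw",np.degrees(np.arctan2(-M[:,0]@l,M[:,0]@u)).round(1))
E
python3 al.py 70
```

```text
time_s: 11.35
tool_pos: [0.4434, 0.1141, 0.2515]
ee_rot: [-0.565, 0.424, -0.425, 0.566]
ft_force: [1.2, -0.2, 0.3]
opening: 0.702
t 12.85 turn tool deg [-21.67   0.   -20.68] then shift cm [-2.84 11.64  2.75] height mm 186.4 F.n 0.46 Mo.n -0.015
p [0.4435 0.1122 0.2515] F [0.5 0.6 0.7] q [-0.03, 0.54, -0.48, 1.85, 0.33, 0.83, -0.04] op 0.701 xdial deg cw -50.4
```

```bash

python3 -m crank '{"fingers":[0.7,0.7,0.7,0.7,0.7],"offset":[[0,0,0],[0,0,0],[0,0,0],[0,0,0],[0,0,0]],"turn":[[-4.33,0,-4.14],[-4.33,0,-4.14],[-4.33,0,-4.14],[-4.33,0,-4.14],[-4.33,0,-4.14]]}' 
python3 -m crank '{"fingers":[0.7,0.7,0.7,0.7,0.7],"offset":[[-0.71,2.5,0.69],[-0.71,2.5,0.69],[-0.71,2.5,0.69],[-0.71,2.5,0.69],[0,1.6,0]],"turn":[[0,0,0],[0,0,0],[0,0,0],[0,0,0],[0,0,0]]}' 
python3 -m crank '{"fingers":[0.7,0.7,0.7,0.7,0.7],"offset":[[0,0,0],[0,0,0],[0,0,0],[0,0,0],[0,0,0]],"turn":[[0,-8,0],[0,-8,0],[0,-8,0],[0,-6,0],[0,0,0]]}' >/dev/null
python3 al.py 30
```

```text
time_s: 13.35
tool_pos: [0.453, 0.1074, 0.2501]
ee_rot: [0.733, 0.344, -0.078, -0.581]
ft_force: [2.1, -0.1, -0.1]
opening: 0.699
time_s: 13.85
tool_pos: [0.4877, 0.1161, 0.1725]
ee_rot: [0.738, 0.326, -0.094, -0.583]
ft_force: [0.1, 0.1, 0.0]
opening: 0.699
t 14.35 turn tool deg [-6.55  0.   -4.04] then shift cm [-2.08  6.75  3.35] height mm 97.5 F.n 0.63 Mo.n -0.04
p [0.4876 0.1151 0.1735] F [0.3 0.2 0.9] q [-0.68, 0.67, 0.39, 2.19, 1.49, 0.01, -0.76] op 0.702 xdial deg cw -76.2
```

The tilt fell 7.7° short: joint 6 is at its lower limit, and the arm is passing its wrist singularity with q5 rolling over. I try finishing the turn.

```bash

python3 -m crank '{"fingers":[0.7,0.7,0.7,0.7,0.7],"offset":[[0,0,0],[0,0,0],[0,0,0],[0,0,0],[0,0,0]],"turn":[[-2,0,-1.5],[-2,0,-1.5],[-2,0,-1],[-1,0,0],[0,0,0]]}' 
python3 al.py 60
```

```text
time_s: 14.85
tool_pos: [0.4801, 0.1091, 0.1676]
ee_rot: [0.702, 0.485, -0.256, -0.454]
ft_force: [0.5, 0.8, 0.0]
opening: 0.697
t 14.85 turn tool deg [-1.9   0.   -2.63] then shift cm [-1.18  3.55  2.72] height mm 95.5 F.n -0.17 Mo.n 0.006
p [0.4801 0.1091 0.1676] F [0.5 0.8 0. ] q [-0.43, 0.65, -0.1, 2.3, 1.99, 0.42, -1.31] op 0.697 xdial deg cw -76.0
```

```bash

python3 -m crank '{"fingers":[0.7,0.7,0.7,0.7,0.7],"offset":[[0,0,0],[0,0,0],[-0.4,0.6,0.9],[-0.4,0.6,0.9],[-0.4,0.6,0.9]],"turn":[[-1.9,0,-2.63],[0,0,0],[0,0,0],[0,0,0],[0,0,0]]}' 
python3 al.py 60
for i in 1; do python3 -m crank '{"fingers":[0.7,0.7,0.7,0.7,0.7],"offset":[[0,0,0],[0,0,0],[0,0,0],[0,0,0],[0,0,0]],"turn":[[0,-8,0],[0,-8,0],[0,-8,0],[0,-8,0],[0,-8,0]]}'; done
python3 al.py 60
```

```text
time_s: 15.35
tool_pos: [0.4632, 0.1065, 0.137]
ee_rot: [0.698, 0.505, -0.24, -0.447]
ft_force: [0.4, 0.5, 0.6]
opening: 0.696
t 15.35 turn tool deg [-0.05  0.   -0.18] then shift cm [0.07 1.72 0.  ] height mm 77.2 F.n 0.35 Mo.n -0.037
p [0.4632 0.1065 0.137 ] F [0.4 0.5 0.6] q [-0.33, 0.75, -0.32, 2.45, 2.22, 0.7, -1.6] op 0.696 xdial deg cw -76.1
time_s: 15.85
tool_pos: [0.4634, 0.1064, 0.1374]
ee_rot: [0.573, 0.628, -0.466, -0.246]
ft_force: [-0.1, 0.1, -0.5]
opening: 0.699
t 15.85 turn tool deg [-0.15 -0.   -0.13] then shift cm [ 0.08  1.73 -0.01] height mm 77.3 F.n -0.34 Mo.n 0.014
p [0.4634 0.1064 0.1374] F [-0.1  0.1 -0.5] q [-0.41, 0.75, -0.17, 2.45, 2.34, 0.63, -1.0] op 0.699 xdial deg cw -116.5
```

```bash

python3 -m crank '{"fingers":[0.7,0.7,0.7,0.7,0.7],"offset":[[0,0.3,0],[0,0.3,0],[0,0.3,0],[0,0.3,0],[0,0.3,0]],"turn":[[0,-8,0],[0,-8,0],[0,-8,0],[0,-8,0],[0,-8,0]]}'
python3 -m crank '{"fingers":[0.7,0.7,0.7,0.7,0.7],"offset":[[0,0,0],[0,0,0],[0,0,0],[0,0,0],[0,0,0]],"turn":[[0,-8,0],[0,-8,0],[0,-8,0],[0,-8,0],[0,-8,0]]}'
python3 -m crank '{"fingers":[0.7,0.7,0.7,0.7,0.7],"offset":[[0,0,0],[0,0,0],[0,0,0],[0,0,0],[0,0,0]],"turn":[[0,-8,0],[0,-8,0],[0,-8,0],[0,-4,0],[0,0,0]]}'
python3 al.py 35
python3 - <<'E'
from h import *
a=[]
for n in("scene","top"):
    c=cap(n)["img"]; a.append(cv2.resize(c[130:330,230:430] if n=="scene" else c[50:250,240:440],None,fx=2,fy=2))
cv2.imwrite("pics/hov.png",cv2.convertScaleAbs(np.hstack(a),alpha=1.4)[:,:,::-1])
E
```

```text
time_s: 16.35
tool_pos: [0.4711, 0.1049, 0.1245]
ee_rot: [0.379, 0.674, -0.634, -0.016]
ft_force: [-1.4, -0.3, -0.4]
opening: 0.699
time_s: 16.85
tool_pos: [0.4713, 0.1048, 0.1249]
ee_rot: [-0.14, -0.638, 0.725, -0.216]
ft_force: [0.3, -0.2, -0.1]
opening: 0.698
time_s: 17.35
tool_pos: [0.4713, 0.105, 0.1249]
ee_rot: [0.038, -0.568, 0.737, -0.364]
ft_force: [0.6, 0.1, 0.3]
opening: 0.704
t 17.35 turn tool deg [-0.19  0.    0.08] then shift cm [ 0.02  2.75 -0.12] height mm 62.5 F.n -0.0 Mo.n -0.032
p [0.4713 0.105  0.1249] F [0.6 0.1 0.3] q [-0.65, 0.82, 0.32, 2.45, 2.98, 0.53, 0.28] op 0.704 xdial deg cw 135.7
```

View pics/hov.png

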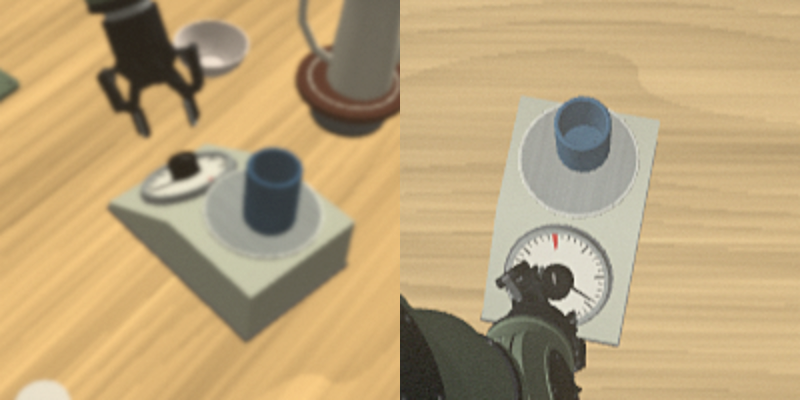

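The cup stands upright well inside the pan rim (top crop (583,133)), and the open fingers straddle the knob's axis. Descending along the tool axis.

```bash

python3 -m crank '{"fingers":[0.62,0.62,0.62,0.62,0.62],"offset":[[0,0.8,-0.12],[0,1,0],[0,1,0],[0,0.7,0],[0,0.3,0]],"turn":[[0,0,0],[0,0,0],[0,0,0],[0,0,0],[0,0,0]]}'
python3 -m crank '{"fingers":[0.62,0.62,0.62,0.62,0.62],"offset":[[0,0.3,0],[0,0.3,0],[0,0.3,0],[0,0,0],[0,0,0]],"turn":[[0,0,0],[0,0,0],[0,0,0],[0,0,0],[0,0,0]]}'
python3 al.py 5
```

```text
time_s: 17.95
tool_pos: [0.4889, 0.1031, 0.0901]
ee_rot: [0.038, -0.57, 0.736, -0.363]
ft_force: [0.9, 0.3, 0.9]
opening: 0.615
time_s: 18.45
tool_pos: [0.493, 0.1027, 0.0833]
ee_rot: [0.038, -0.57, 0.736, -0.364]
ft_force: [0.4, 0.5, 0.6]
opening: 0.622
t 18.45 turn tool deg [ 0.05 -0.    0.01] then shift cm [-0.02  1.06  0.13] height mm 15.6 F.n 0.35 Mo.n 0.043
p [0.493  0.1027 0.0833] F [0.4 0.5 0.6] q [-0.6, 0.93, 0.28, 2.4, 3.0, 0.6, 0.26] op 0.622 xdial deg cw 135.8
```

```bash

python3 -m crank '{"fingers":[0.62,0.62,0.62,0.62,0.62],"offset":[[0,0.2,0.12],[0,0.2,0],[0,0.2,0],[0,0.2,0],[0,0,0]],"turn":[[0,0,0],[0,0,0],[0,0,0],[0,0,0],[0,0,0]]}'
python3 -m crank '{"fingers":[0.62,0.62,0.62,0.62,0.62],"offset":[[0,0.15,0],[0,0.15,0],[0,0.1,0],[0,0,0],[0,0,0]],"turn":[[0,0,0],[0,0,0],[0,0,0],[0,0,0],[0,0,0]]}'
python3 al.py 5
```

```text
time_s: 18.95
tool_pos: [0.4976, 0.101, 0.0765]
ee_rot: [0.038, -0.57, 0.736, -0.364]
ft_force: [-0.1, -0.4, -0.6]
opening: 0.622
time_s: 19.45
tool_pos: [0.4995, 0.1007, 0.0733]
ee_rot: [0.038, -0.57, 0.736, -0.364]
ft_force: [0.6, -0.1, 0.3]
opening: 0.621
t 19.45 turn tool deg [0.04 0.   0.01] then shift cm [-0.02 -0.15  0.01] height mm 3.5 F.n -0.03 Mo.n -0.017
p [0.4995 0.1007 0.0733] F [ 0.6 -0.1  0.3] q [-0.58, 0.95, 0.28, 2.39, 3.0, 0.61, 0.26] op 0.621 xdial deg cw 135.8
```

No contact yet at 3.5 mm nominal height. Pads swing forward as they close, so I close here and watch the opening and the axial force.

```bash

python3 -m crank '{"fingers":[0.5,0.4,0.3,0.2,0.1],"offset":[[0,0,0],[0,0,0],[0,0,0],[0,0,0],[0,0,0]],"turn":[[0,0,0],[0,0,0],[0,0,0],[0,0,0],[0,0,0]]}'
python3 -m crank '{"fingers":[0,0,0,0,0],"offset":[[0,0,0],[0,0,0],[0,0,0],[0,0,0],[0,0,0]],"turn":[[0,0,0],[0,0,0],[0,0,0],[0,0,0],[0,0,0]]}'
python3 al.py 3.5
```

```text
time_s: 19.95
tool_pos: [0.4977, 0.0996, 0.0731]
ee_rot: [0.039, -0.57, 0.737, -0.362]
ft_force: [-14.1, -2.9, 12.0]
opening: 0.451
time_s: 20.45
tool_pos: [0.4977, 0.0996, 0.0731]
ee_rot: [0.039, -0.57, 0.737, -0.362]
ft_force: [-14.6, -3.5, 12.6]
opening: 0.451
t 20.45 turn tool deg [ 0.06 -0.    0.26] then shift cm [-0.22  0.07  0.01] height mm 4.2 F.n 17.81 Mo.n 0.05
p [0.4977 0.0996 0.0731] F [-14.6  -3.5  12.6] q [-0.58, 0.95, 0.28, 2.39, 3.0, 0.61, 0.26] op 0.451 xdial deg cw 135.8
```

It gripped at 38 mm, but the tips press the window with 18 N and the knob pulls the tool about 2 mm along x. I ease the command to relieve both.

```bash

python3 -m crank '{"fingers":[0,0,0,0,0],"offset":[[-0.1,-0.1,0],[-0.1,-0.1,0],[0,0,0],[0,0,0],[0,0,0]],"turn":[[0,0,0],[0,0,0],[0,0,0],[0,0,0],[0,0,0]]}'
python3 - <<'E'
from h import *
s=telemetry.observe();M=R.from_quat(s["ee_rot"]).as_matrix();print("F tool",M.T@s["ft_force"],"M",M.T@s["moment"])
E
python3 al.py 3.5
```

```text
time_s: 20.95
tool_pos: [0.4975, 0.0997, 0.0737]
ee_rot: [0.041, -0.57, 0.738, -0.36]
ft_force: [1.8, -15.9, -39.0]
opening: 0.442
F tool [21.47875595 36.22824966  0.19682572] M [-0.32473509 -0.11752431 -4.7659199 ]
t 20.95 turn tool deg [ 0.06 -0.    0.55] then shift cm [-0.2   0.13  0.01] height mm 4.8 F.n -36.02 Mo.n 0.119
p [0.4975 0.0997 0.0737] F [  1.8 -15.9 -39. ] q [-0.59, 0.95, 0.28, 2.38, 3.0, 0.6, 0.26] op 0.442 xdial deg cw 135.8
```

```bash

python3 -m crank '{"fingers":[0,0,0,0,0],"offset":[[0.15,0.07,0],[0.17,0.07,0],[0,0,0],[0,0,0],[0,0,0]],"turn":[[0,0,0],[0,0,0],[0,0,0],[0,0,0],[0,0,0]]}'
cat > ft.py <<'E'
from h import *
s=telemetry.observe();M=R.from_quat(s["ee_rot"]).as_matrix();print("F tool",(M.T@s["ft_force"]).round(1),"M",(M.T@s["moment"]).round(2))
E
python3 ft.py
python3 al.py 3.5
```

```text
time_s: 21.45
tool_pos: [0.4975, 0.0995, 0.0732]
ee_rot: [0.039, -0.57, 0.736, -0.363]
ft_force: [-4.6, -1.1, 4.2]
opening: 0.44
F tool [ 2.5 -5.8  0.1] M [-0.34 -0.08 -1.38]
t 21.45 turn tool deg [0.05 0.   0.13] then shift cm [-0.23  0.09  0.01] height mm 4.4 F.n 5.78 Mo.n 0.078
p [0.4975 0.0995 0.0732] F [-4.6 -1.1  4.2] q [-0.58, 0.95, 0.28, 2.39, 3.0, 0.62, 0.26] op 0.44 xdial deg cw 135.8
```

Forces are relieved. Starting the clockwise turn with a short test.

```bash

python3 -m crank '{"fingers":[0,0,0,0,0],"offset":[[0,0,0],[0,0,0],[0,0,0],[0,0,0],[0,0,0]],"turn":[[0,6,0],[0,6,0],[0,6,0],[0,6,0],[0,6,0]]}'
python3 ft.py
python3 al.py 3.5
```

```text
time_s: 21.95
tool_pos: [0.4956, 0.0988, 0.0723]
ee_rot: [-0.153, -0.645, 0.722, -0.2]
ft_force: [-15.1, -6.2, -6.5]
opening: 0.442
F tool [16.9 -1.1  4.8] M [ 0.84 -0.15 -4.02]
t 21.95 turn tool deg [-0.08 -0.    0.44] then shift cm [-0.43  0.09 -0.16] height mm 4.4 F.n 1.27 Mo.n 0.152
p [0.4956 0.0988 0.0723] F [-15.1  -6.2  -6.5] q [-0.5, 0.93, 0.13, 2.39, 2.81, 0.63, -0.07] op 0.442 xdial deg cw 166.0
```

```bash

python3 -m crank '{"fingers":[0,0,0,0,0],"offset":[[0.15,0,0.05],[0.1,0,0.02],[0,0,0],[0,0,0],[0,0,0]],"turn":[[0,0,0],[0,0,0],[0,6,0],[0,6,0],[0,6,0]]}'
python3 ft.py
python3 al.py 3.5
```

```text
time_s: 22.45
tool_pos: [0.4943, 0.0988, 0.0715]
ee_rot: [-0.264, -0.668, 0.688, -0.098]
ft_force: [-11.7, -0.9, -3.4]
opening: 0.444
F tool [11.3 -2.7  3.7] M [ 0.62 -0.1  -3.14]
t 22.45 turn tool deg [-0.07 -0.    0.3 ] then shift cm [-0.5   0.09 -0.31] height mm 4.4 F.n 2.74 Mo.n 0.098
p [0.4943 0.0988 0.0715] F [-11.7  -0.9  -3.4] q [-0.45, 0.93, 0.03, 2.4, 2.7, 0.67, -0.27] op 0.444 xdial deg cw -176.0
```

```bash

python3 -m crank '{"fingers":[0,0,0,0,0],"offset":[[0.15,0,0.05],[0.1,0,0],[0,0,0],[0,0,0],[0,0,0]],"turn":[[0,0,0],[0,0,0],[0,6,0],[0,6,0],[0,6,0]]}'
python3 ft.py
python3 al.py 3.5
python3 -m crank '{"fingers":[0,0,0,0,0],"offset":[[0.05,0,0],[0.05,0,0],[0,0,0],[0,0,0],[0,0,0]],"turn":[[0,6,0],[0,6,0],[0,6,0],[0,6,0],[0,0,0]]}'
python3 ft.py
python3 al.py 3.5;python3 dial.py d2
```

```text
time_s: 22.95
tool_pos: [0.493, 0.0994, 0.0707]
ee_rot: [0.369, 0.676, -0.638, -0.007]
ft_force: [-6.6, 2.1, 0.9]
opening: 0.439
F tool [ 5.5 -4.2  1.2] M [ 0.36 -0.06 -2.15]
t 22.95 turn tool deg [-0.03  0.    0.16] then shift cm [-0.53  0.09 -0.48] height mm 4.4 F.n 4.24 Mo.n 0.057
p [0.493  0.0994 0.0707] F [-6.6  2.1  0.9] q [-0.4, 0.93, -0.06, 2.4, 2.6, 0.71, -0.49] op 0.439 xdial deg cw -158.0
time_s: 23.45
tool_pos: [0.4918, 0.1007, 0.0699]
ee_rot: [0.493, 0.66, -0.547, -0.148]
ft_force: [-9.9, 6.1, 0.4]
opening: 0.443
F tool [ 9.5 -5.7  3.7] M [ 1.05 -0.02 -2.62]
t 23.45 turn tool deg [-0.1   0.    0.27] then shift cm [-0.48  0.09 -0.7 ] height mm 4.4 F.n 5.71 Mo.n 0.016
p [0.4918 0.1007 0.0699] F [-9.9  6.1  0.4] q [-0.34, 0.93, -0.19, 2.4, 2.48, 0.76, -0.78] op 0.443 xdial deg cw -134.1
```

View pics/d2.png

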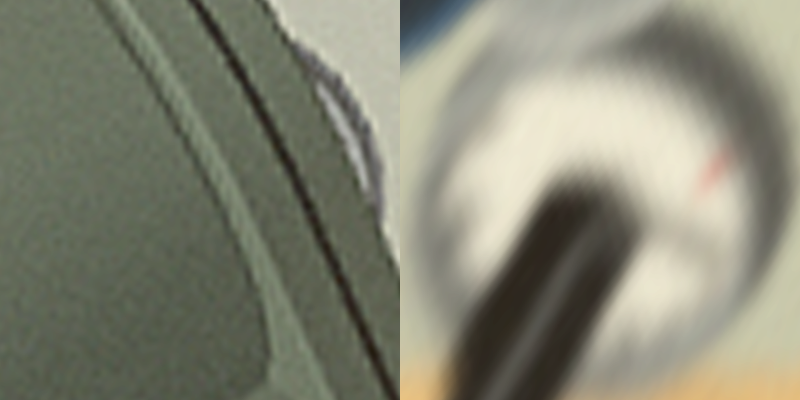

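The scene view shows the red mark carried round to (715,178), about 90° turned, which matches the wrist's 90.1° with no slip. The top view is hidden by the arm. Another 39° to go.

```bash

python3 -m crank '{"fingers":[0,0,0,0,0],"offset":[[0.1,0,-0.05],[0.05,0,-0.05],[0,0,0],[0,0,0],[0,0,0]],"turn":[[0,6,0],[0,6,0],[0,6,0],[0,3,0],[0,0,0]]}'
python3 ft.py
python3 -m crank '{"fingers":[0,0,0,0,0],"offset":[[0.05,0,0],[0,0,0],[0,0,0],[0,0,0],[0,0,0]],"turn":[[0,6,0],[0,6,0],[0,6,0],[0,0,0],[0,0,0]]}'
python3 ft.py
python3 al.py 3.5
```

```text
time_s: 24.05
tool_pos: [0.4913, 0.1023, 0.0695]
ee_rot: [0.583, 0.622, -0.449, -0.266]
ft_force: [-13.3, 5.9, -2.2]
opening: 0.438
F tool [ 8.5 -5.  10.9] M [ 2.81 -0.02 -2.08]
time_s: 24.55
tool_pos: [0.4912, 0.1037, 0.0693]
ee_rot: [0.646, 0.574, -0.353, -0.359]
ft_force: [-12.6, 9.8, -6.1]
opening: 0.442
F tool [ 8.8 -1.6 14.5] M [ 3.44 -0.04 -2.23]
t 24.55 turn tool deg [-0.35 -0.    0.24] then shift cm [-0.24  0.1  -0.95] height mm 4.5 F.n 1.77 Mo.n 0.04
p [0.4912 0.1037 0.0693] F [-12.6   9.8  -6.1] q [-0.24, 0.95, -0.39, 2.4, 2.32, 0.85, -1.28] op 0.442 xdial deg cw -95.4
```

Turned to target. I relieve the side load, release and back off to look.

```bash

python3 -m crank '{"fingers":[0,0,0,0,0],"offset":[[0.07,0,0.1],[0.06,0,0.1],[0,0,0],[0,0,0],[0,0,0]],"turn":[[0,0,0],[0,0,0],[0,0,0],[0,0,0],[0,0,0]]}'
python3 ft.py; python3 al.py 3.5
python3 -m crank '{"fingers":[0.5,0.6,0.65,0.65,0.65],"offset":[[0,0,0],[0,0,0],[0,0,0],[0,0,0],[0,0,0]],"turn":[[0,0,0],[0,0,0],[0,0,0],[0,0,0],[0,0,0]]}'
python3 -m crank '{"fingers":[0.65,0.65,0.65,0.65,0.65],"offset":[[0,-0.5,0],[0,-1,0],[0,-2,0],[0,-2,0],[0,-2,0]],"turn":[[0,0,0],[0,0,0],[0,0,0],[0,0,0],[0,0,0]]}'
python3 al.py 3.5;python3 st.py .45 -.2 .2; python3 - <<'E'
from cell import imaging
import cv2
c=imaging.capture("top")["img"];print(c[150:230,280:360].mean((0,1)))
E
```

```text
time_s: 25.05
tool_pos: [0.4912, 0.1038, 0.0692]
ee_rot: [0.647, 0.574, -0.352, -0.358]
ft_force: [-5.4, 2.0, 4.9]
opening: 0.442
F tool [ 1.3 -7.1  2.3] M [ 0.96  0.01 -0.72]
t 25.05 turn tool deg [-0.08  0.    0.08] then shift cm [-0.25  0.09 -0.95] height mm 4.4 F.n 7.09 Mo.n -0.013
p [0.4912 0.1038 0.0692] F [-5.4  2.   4.9] q [-0.24, 0.95, -0.4, 2.4, 2.32, 0.86, -1.29] op 0.442 xdial deg cw -95.3
time_s: 25.55
tool_pos: [0.4917, 0.1034, 0.0692]
ee_rot: [0.648, 0.573, -0.351, -0.358]
ft_force: [0.0, 0.2, -0.0]
opening: 0.65
time_s: 26.05
tool_pos: [0.4578, 0.1122, 0.1367]
ee_rot: [0.648, 0.573, -0.352, -0.357]
ft_force: [0.1, 0.4, 0.2]
opening: 0.651
t 26.05 turn tool deg [-0.11  0.   -0.02] then shift cm [-0.46  7.65 -0.54] height mm 80.0 F.n 0.2 Mo.n 0.003
p [0.4578 0.1122 0.1367] F [0.1 0.4 0.2] q [-0.19, 0.79, -0.61, 2.45, 2.03, 0.87, -1.11] op 0.651 xdial deg cw -95.3
t 26.05 p [0.4578 0.1122 0.1367] F [0.11 0.44 0.25] op 0.651 q [-0.19, 0.79, -0.61, 2.45, 2.03, 0.87, -1.11]
to goal, tool cm [-31.42  -3.14  -4.32]
x [ 0.095  0.994 -0.047] y [ 0.491 -0.087 -0.867]
[74.22828125 77.50984375 66.07109375]
```

```bash

python3 -m crank '{"fingers":[0.65,0.65,0.65,0.65,0.65],"offset":[[-4,-0.8,-0.2],[-4,-0.8,-0.2],[-4,-0.8,-0.2],[-4,-0.8,-0.2],[-4,-0.8,-0.2]],"turn":[[0,0,0],[0,0,0],[0,0,0],[0,0,0],[0,0,0]]}'
python3 -m crank '{"fingers":[0.65,0.65,0.65,0.65,0.65],"offset":[[-4,0,0],[-4,0,0],[-4,0,0],[-2,0,0],[0,0,0]],"turn":[[0,0,0],[0,0,0],[0,0,0],[0,0,0],[0,0,0]]}'
python3 al.py 60; python3 dial.py d3
```

```text
time_s: 26.6
tool_pos: [0.4664, 0.011, 0.1631]
ee_rot: [0.643, 0.569, -0.362, -0.363]
ft_force: [1.9, 0.4, -0.3]
opening: 0.65
time_s: 27.1
tool_pos: [0.4567, -0.1295, 0.1714]
ee_rot: [0.644, 0.567, -0.363, -0.365]
ft_force: [-0.6, -0.1, 0.2]
opening: 0.648
t 27.1 turn tool deg [-1.76 -0.   -0.4 ] then shift cm [23.76  2.96  2.44] height mm 89.6 F.n 0.48 Mo.n -0.06
p [ 0.4567 -0.1295  0.1714] F [-0.6 -0.1  0.2] q [0.89, 1.01, -1.5, 2.42, 1.76, 1.2, -0.16] op 0.648 xdial deg cw -95.5
```

View pics/d3.png

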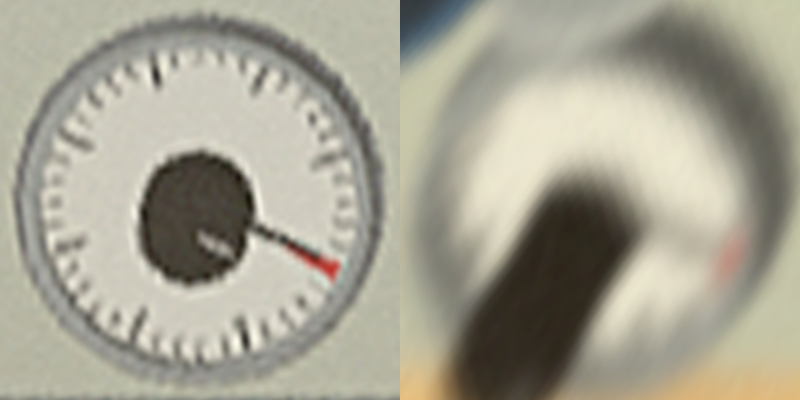

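The red wedge (tip (338,270)) now lies over the pointer, with its line running (255,226) to (322,258). Next come a numeric check and a look at the whole scene.

```bash
python3 - <<'E'
from h import *
import dial
A=load("pics/d1_top.npz");B=load("pics/d3_top.npz");T0=load("pics/top0.npz")
res=4;i3=dial.rect(B).astype(int);i1=dial.rect(A).astype(int);N=i3.shape[0];yy,xx=np.mgrid[:N,:N];X=xx-N/2+.5;Y=N/2-.5-yy;X=X/res;Y=Y/res
rad=np.hypot(X,Y);ang=np.degrees(np.arctan2(X,Y))
red=lambda i:(i[...,0]>i[...,1]+30)&(rad>42)&(rad<58)
p=(i1.max(2)<95)&(rad>30)&(rad<46)&(ang>90)&(ang<140)
print("zero before",ang[red(i1)].mean(),"pointer",ang[p].mean(),p.sum(),"zero now",ang[red(i3)].mean())
p3=(i3.max(2)<95)&(rad>25)&(rad<36)&(ang>90)&(ang<140);p1=(i1.max(2)<95)&(rad>25)&(rad<36)&(ang>90)&(ang<140)
print("pointer inner then/now",ang[p1].mean(),ang[p3].mean())
for nm,b in(("jar",(440,125,490,175)),("bowl",(180,225,245,285)),("jug",(130,85,240,205))):
    a=T0["img"][b[1]:b[3],b[0]:b[2]].astype(int);c=B["img"][b[1]:b[3],b[0]:b[2]].astype(int);print(nm,np.abs(a-c).mean().round(2))
c=B;o=c["img"][60:260,120:500];cv2.imwrite("pics/fin.png",cv2.convertScaleAbs(cv2.resize(o,None,fx=2,fy=2),alpha=1.4)[:,:,::-1])
E
```

```text
zero before -13.099938968409834 pointer 115.88116538127002 720 zero now 118.03234046941485
pointer inner then/now 116.44435067988822 116.81460252689766
jar 5.78
bowl 5.94
jug 5.51
```

View pics/fin.png

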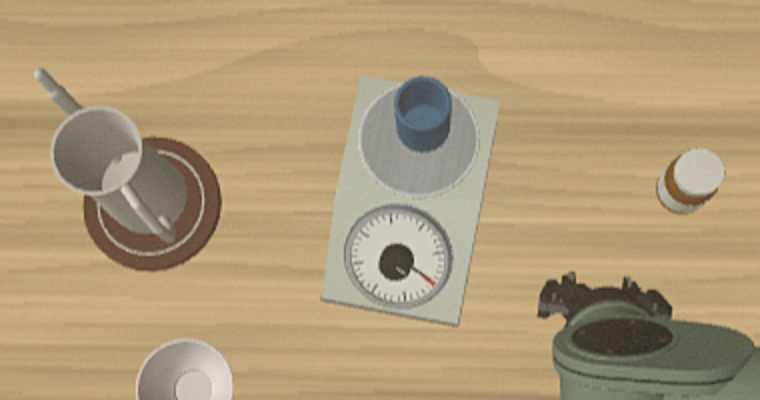

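The final view shows the cup upright within the pan rim, and the jar, bowl and jug where they were (image differences are at noise level). The gripper is clear of everything. The zero mark is within about 1–2° of the pointer, against an allowance of 4.5°.

```bash
python3 -c "from cell import hand_in; print(hand_in())"
```

```text
the job is handed in; nothing more can be done
None
```

I set the blue cup upright on the scale's pan, tared the scale, and handed the job in at about 27 s of the 72 s allowed. `hand_in()` reports no verdict, so the results below are from my own checks.

- **Cup:** I lowered it in 1 mm steps until the pan carried almost all its weight, then let go. By the pointer it weighs about 0.32 kg. The last top view shows it standing well inside the pan rim. I did not press the pan beyond the cup's own weight.
- **Tare:** I turned the knob about 129° clockwise in one grip. The last check puts the zero mark 1–2° clockwise of the pointer, about 1–2 mm, where half a division is 4.5° or 4 mm.
- **Bystanders:** The jar, bowl and jug look unmoved against the first picture; the differences are at noise level. The arm stands clear, with no contact force on the tool.

**Where measurements disagreed:**
- My bezel and knob fits for the dial's position differed by about 8 mm in height.
- The knob's axis turned out several millimetres down the slope from my estimate.
- I corrected for this by force while gripping. The wrist force reached about 42 N for a moment, against the 120 N limit.
- The arm also stopped 7.7° short of the dial's tilt at first, with joint 6 at its limit. A further turn in place completed it.

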